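Mount an earring stand in its slotted counter base

TASK

Set up the T-shaped wooden earring stand on the shop counter: pick it up, turn it until its flat, board-like post lines up with the oblong slot of its dark wooden base (not the base with the round hole), and thread the post down through the slot until its foot rests on the counter. Lower it all the way rather than dropping it, let go and leave it standing upright. Do not push or knock over the terracotta vase.

Things in the scene. Friction and masses are not known exactly. Their poses are not given: they have to be found in the camera images.
- earring_stand: Loose pale wooden T, upright, 0.11-0.22 kg, 150 mm tall. Post: flat board 24 (x) by 46 mm (y). Top bar: 24 (x) by 150 (y) by 24 mm high, flush with the post's faces, so grip across the 24 mm at mid-bar. Disc earrings hang under the bar 42 and 64 mm from its middle, lowest 99 mm above the foot. A half turn leaves it the same. Origin: centre of the foot's underside; z up, y along bar and post's width.
- slot_base: Dark wooden block 96 x 96 mm, 45 mm high, screwed down, with an oblong slot right through its middle to the white counter. Slot 34 (x) by 56 mm (y), rim bevelled 4 mm: the post goes in with 5 mm to spare each side when its y axis lies along the slot's y axis, either way round. Origin: centre of the underside, level with the counter, on the slot's axis; z up, y along the slot.
- round_base: The wrong base: the same dark wooden block, 96 x 96 x 45 mm, screwed to the counter, with a round hole 38 mm wide that does not take the post. Origin: centre of the underside; z up.
- vase: Loose terracotta vase, 100 mm tall and 80 mm across, standing at the far side of the counter; not to be disturbed. Origin: centre of the underside; z up.
There are look-alikes about, which are no part of the job. What is shaped like the earring_stand but blue or green is not meant.

How it is judged:
On the way:
1. the stand is lifted clear of the counter (height (world z) of earring_stand above 0.04 m), for 0.1 s.
At the end, for the whole second after the job is handed in: The stand's foot is down on the counter inside the slot (within 15 mm of the slot's axis and 8 mm of the counter), the bar along the slot within 0.3 rad either way round, the stand upright within 0.12 rad, released and at rest (horizontal distance between earring_stand and slot_base below 0.015 m and height (world z) of earring_stand below 0.008 m and angle between the y axis of earring_stand and the y axis of slot_base, either way round below 0.3 rad and angle between earring_stand's own z axis and vertical below 0.12 rad and linear speed of earring_stand below 0.03 m/s); the robot touches nothing.
It fails at once if the stand is dropped into the slot (falls faster than 0.6 m/s inside it) (horizontal distance between earring_stand and slot_base below 0.03 m and height (world z) of earring_stand below 0.04 m and linear speed of earring_stand above 0.6 m/s).
It fails at once if the vase is pushed more than 30 mm or tipped over (distance of vase from where it was at the start of the episode above 0.03 m or angle between vase's own z axis and vertical above 0.5 rad).
It also fails if it takes over 40 s, if anything falls off the work surface, if the arm or the gripper's body presses on something with over 40 N, if the wrist force passes 120 N, or if a joint passes its speed limit or range.

ROBOT

A 6-joint arm with a two-finger parallel gripper is mounted at the origin on the work surface. World frame = base frame: x ahead of the robot, y to its left, z up, the work surface at z = 0. Lengths are in m, angles in rad, forces in N, time in s.
With the tool pointing down it reaches from about 0.3 to 0.85 m from the base axis. Payload 4.2 kg.
Tool frame: the origin (TCP) lies at the very end of the fingers, on their centre line; the grasp point (between the pads) lies 19 mm behind it (env.grip_point_offset is the distance from the TCP to the grasp point, in m); z points along the fingers, y is the line along which they close (so a half turn about z gives the same grasp; the last joint's range is limited). The gripper opens to 91 mm and grips with 3 to 60 N. Pads are 32 mm wide; open, the fingers measure 118 mm over their backs; the gripper's body (76 mm by 178 mm) begins 60 mm behind the grasp point.
Start: joints at [1.282, 0.32, 1.565, -0, 1.257, -0.02], TCP at [0.153, 0.554, 0.214] pointing down, gripper open.
Joint ranges: [-3.11, 3.11], [-0.84, 2.01], [0.21, 2.61], [-1.34, 4.49], [0.05, 2.63], [-2.56, 2.56]. Speed limits (rad/s): [2.57, 2.57, 3.14, 3.14, 3.14, 3.14].

INTERFACE

Orientations are given as [roll, pitch, yaw] about the fixed x, y, z axes, in that order (R = Rz(yaw) Ry(pitch) Rx(roll)).
In Python, from bench import env, viewer gives the robot as it stands.
- The arm moves only by the tool play_rows, never from a script. Its argument "deltas" is a list that holds one entry, the list of rows, each a list of 7 numbers: the shift along the world's x, y, z scaled (see below), then the turn, a rotation vector about the world's x, y, z scaled (see below), then the closure, from -1 (fully open) to 1 (shut), so that 0 is half open. A call has exactly 8 rows; each row is the pose to reach, as a shift and turn from the pose commanded when the call began; what a row does not reach only later rows make up. The controller multiplies each number of a shift by 0.5 m and each number of a turn by pi/2 rad. A row lasts 1/8 s, in which the tool goes at most 62.5 mm and 10.7 degrees, less where a joint would pass 70% of its speed; a pose out of reach is approached as far as the arm can. A call with a number of a shift or a turn outside -1 to 1 is refused whole. A call with a gripper value outside its range is refused whole. The fingers move at their own pace and stop on an object; the grip force is fixed at half the most. Time passes only in rows, so rows that repeat a pose let the fingers close, or fill a call up. It gives the time, the measured TCP pose, the force, the opening and the grip force at its end, in the units of the state.
- env.get_state(): the state, without advancing time (a new reading comes with each control period).
- viewer.get_image(name): name is "scene" or "top" or "wrist"; returns the picture (384x512x3 uint8, red, green, blue); there is no depth.
- viewer.camera_model(name): a dict with "fx", "fy", "cx", "cy" (pixels), "R" (3x3) and "t" (3): a world point X has camera coordinates R X + t. Camera axes: x right, y down, z forward; pixel columns grow to the right and rows downward; lengths in m; the calibration is good to about 2 mm. A picture is of the moment at which its call begins: read the wrist's pose just before it. camera_model takes no time and is no camera call; for the wrist camera it gives the pose at the moment of the call.
- env.close_job(): hands the job in; it is judged then, once.
The state is a dict: "t": time; "q": joint angles; "dq": joint speeds; "effort": joint torques, N m; "tool_pos": TCP position; "orientation": TCP orientation; "ft_force": force on the tool from outside, world axes, zero at the start; "wrist_torque": the same for the moment, N m; "gripper_width": finger opening in m; "finger_force": force on a finger pad.
Only numpy, scipy, OpenCV 4.12 (cv2) and the standard library are available. Lean on these libraries where they do the work, as an engineer would, in place of code of your own. Each camera call takes 0.05 s, during which the arm holds its last target. There are 200 camera calls.

## Working session

There is one attempt and no reset: what is moved stays moved. The work goes in short steps, Python scripts to look and compute and a tool call to move; the robot and the scene stay as the last step left them, time stands still between calls to the robot, and variables do not carry over. Pictures are saved under pics/ and viewed, at most 10 in all, crops included, and the job is handed in when it is done.

Besides the shell and the picture viewer there is one more tool, called after "Call:" as name([rows], argument=value, ...), one row to a line, values as JSON. play_rows: Moves the arm, as the interface text tells. Shifts and turns lie within -1 to 1; 1 stands for 0.5 m of shift or pi/2 rad of turn. Its arguments: {"type":"object","properties":{"deltas":{"type":"array"}},"required":["deltas"]}

```bash
mkdir -p pics
python3 - <<'E'
from bench import env, viewer
import cv2
for n in ("top","scene"):
    cv2.imwrite(f"pics/{n}0.png",cv2.cvtColor(viewer.get_image(n),cv2.COLOR_RGB2BGR))
    print(n,viewer.camera_model(n))
s=env.get_state();print(s["t"],s["tool_pos"],s["orientation"],s["gripper_width"])
E
```

```text
top {'fx': 356.51029306536134, 'fy': 356.51029306536134, 'cx': 249.28500120324725, 'cy': 192.2906898796674, 'R': array([[-2.77606838e-02, -9.99614530e-01,  3.68402068e-04],
       [-9.88055307e-01,  2.73837794e-02, -1.51647089e-01],
       [ 1.51578546e-01, -4.57382851e-03, -9.88434633e-01]]), 't': array([0.01126984, 0.52551951, 0.72104217])}
scene {'fx': 432.67050031093424, 'fy': 432.67050031093424, 'cx': 253.86911442797393, 'cy': 187.4160524487486, 'R': array([[ 0.1652287 ,  0.98599005,  0.02287119],
       [ 0.58692914, -0.07966612, -0.80570931],
       [-0.79259931,  0.14655007, -0.59186942]]), 't': array([-0.09032926, -0.28061555,  1.33040295])}
0.1 [0.15257185 0.553934   0.21322667] [-3.14003818e+00 -2.93665409e-05  2.87278287e+00] 0.09097166792024051
```

View pics/top0.png

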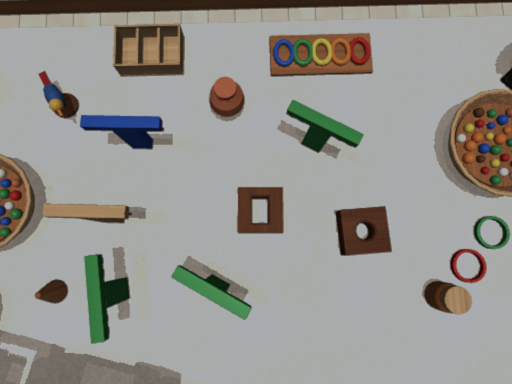

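View pics/scene0.png

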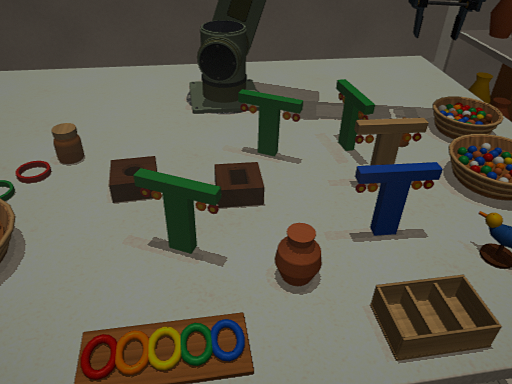

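The top view shows the pale T's bar from (44,211) to (125,212), the slot base at (260,210) with its slot running up and down the image, the round base at (364,231) and the vase at (226,97). Green and blue look-alikes stand nearby, and both views agree.

```bash
cat > h.py <<'E'
import numpy as np, cv2
from bench import env, viewer
def unproj(m,uv,z):
    uv=np.atleast_2d(np.asarray(uv,float))
    d=np.c_[(uv[:,0]-m["cx"])/m["fx"],(uv[:,1]-m["cy"])/m["fy"],np.ones(len(uv))]@np.asarray(m["R"])
    c=-np.asarray(m["R"]).T@np.asarray(m["t"])
    return (c+d*((z-c[2])/d[:,2])[:,None])[:,:2]
def proj(m,P):
    p=np.atleast_2d(P)@np.asarray(m["R"]).T+np.asarray(m["t"])
    return p[:,:2]/p[:,2:]*[m["fx"],m["fy"]]+[m["cx"],m["cy"]]
def blob(mask,off):
    c=max(cv2.findContours(mask.astype(np.uint8),cv2.RETR_EXTERNAL,cv2.CHAIN_APPROX_NONE)[0],key=cv2.contourArea)
    return cv2.boxPoints(cv2.minAreaRect(c))+np.array(off)
def rect(w):
    (c,(a,b),_)=cv2.minAreaRect(w.astype(np.float32)); e=w[1]-w[0]; f=w[2]-w[1]
    l=e if np.hypot(*e)>np.hypot(*f) else f
    return np.round(c,4),round(a,4),round(b,4),round(float(np.arctan2(l[1],l[0])%np.pi),3)
E
python3 - <<'E'
from h import *
m=viewer.camera_model("top");im=cv2.cvtColor(cv2.imread("pics/top0.png"),cv2.COLOR_BGR2RGB).astype(int)
c=im[195:230,35:150]; b=blob((c[...,0]-c[...,2]>60)&(c[...,0]>130),(35,195)); print(b.tolist(),rect(unproj(m,b,.15)))
c=im[180:240,230:290]; d=c.sum(2)<300; b=blob(d,(230,180)); print(b.tolist(),rect(unproj(m,b,.045)))
c=im[190:232,244:276]; b=blob(c.sum(2)>330,(244,190)); print(b.tolist(),"slot",rect(unproj(m,b,.02)))
for n,u,z in(("vase",(226,97),.05),("blueL",(82,122),.15),("blueR",(160,124),.15),("g1",(95,257),.15),("g1b",(95,340),.15),("g2",(175,272),.15),("g2b",(250,311),.15),("g3",(292,107),.15),("g3b",(360,138),.15)): print(n,unproj(m,u,z))
E
```

```text
[[42.85538101196289, 215.50789642333984], [43.114017486572266, 203.86919975280762], [124.07403564453125, 205.6683120727539], [123.81539916992188, 217.30700874328613]] (array([0.4837, 0.2981]), 0.1481, 0.0211, 1.521)
[[238.0, 187.0], [282.0, 187.0], [282.0, 232.0], [238.0, 232.0]] (array([ 0.4881, -0.0251]), 0.0935, 0.0952, 3.1)
[[252.0, 199.0], [266.0, 199.0], [266.0, 222.0], [252.0, 222.0]] slot (array([ 0.4882, -0.0235]), 0.0306, 0.0503, 3.107)
vase [[0.737226   0.04199067]]
blueL [[0.65108892 0.30778088]]
blueR [[0.64311803 0.16121013]]
g1 [[0.40030533 0.27391246]]
g1b [[0.26009649 0.2686158 ]]
g2 [[0.37033267 0.13201392]]
g2b [[0.30052358 0.00174296]]
g3 [[ 0.66977352 -0.0881413 ]]
g3b [[ 0.60554339 -0.21225031]]
```

Call:
play_rows([
  [[0.083,-0.064,0.04,0,0,-0.108,-1],[0.166,-0.128,0.074,0,0,-0.215,-1],[0.248,-0.192,0.074,0,0,-0.323,-1],[0.331,-0.256,0.074,0,0,-0.43,-1],[0.414,-0.32,0.074,0,0,-0.538,-1],[0.497,-0.384,0.074,0,0,-0.646,-1],[0.58,-0.448,0.074,0,0,-0.753,-1],[0.662,-0.512,0.074,0,0,-0.861,-1]],
])

```text
t: 1.1
tool_pos: [0.4848, 0.2971, 0.2506]
orientation: [-3.141, 0.0, 1.515]
ft_force: [0.9, 1.2, 0.2]
gripper_width: 0.0915
finger_force: 0.0
```

Run:
```python
from h import *
s=env.get_state();print(s["t"],s["tool_pos"],s["orientation"])
m=viewer.camera_model("wrist");cv2.imwrite("pics/w1.png",cv2.cvtColor(viewer.get_image("wrist"),cv2.COLOR_RGB2BGR))
import pickle;pickle.dump(m,open("w1.pkl","wb"))
print(proj(m,[[.4837,.2981,.15],[.4837-.075*np.sin(.05)+.004,.373,.15],[.48,.223,.15]]))
```

```text
1.1 [0.48475296 0.29706274 0.25057089] [-3.14102874e+00  2.30129054e-04  1.51460161e+00]
[[251.16405828 192.34106079]
 [246.41988729 104.90242238]
 [251.68598098 269.01027911]]
```

View pics/w1.png

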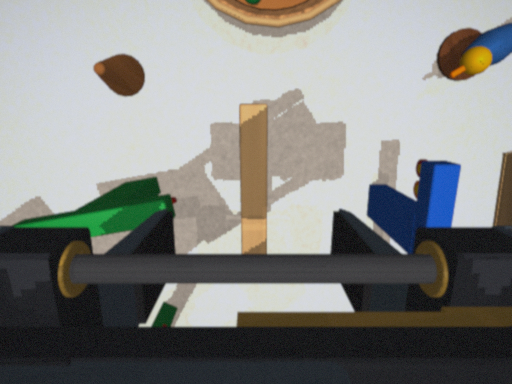

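The wrist view shows the pale bar between the open fingers, from its far end at (254,104) down to about row 250, with its sides near columns 241 and 268.

Run:
```python
from h import *
import pickle;m=pickle.load(open("w1.pkl","rb"))
im=cv2.imread("pics/w1.png").astype(int)
C=(im[...,2]-im[...,0]>40)
for v in (108,130,150,170,190,210,225,245):
    c=np.where(C[v,220:290])[0]+220; 
    a,b=c.min()-.5,c.max()+.5
    print(v,a,b,unproj(m,[[a,v],[b,v],[(a+b)/2,v]],.15).round(4).tolist())
print(unproj(m,[253,103.5],.15))
```

```text
108 238.5 266.5 [[0.4772, 0.3709], [0.5004, 0.3696], [0.4888, 0.3703]]
130 239.5 266.5 [[0.4769, 0.3529], [0.4997, 0.3517], [0.4883, 0.3523]]
150 239.5 266.5 [[0.4758, 0.3361], [0.4989, 0.3349], [0.4874, 0.3355]]
170 240.5 266.5 [[0.4755, 0.3187], [0.4982, 0.3175], [0.4869, 0.3181]]
190 240.5 266.5 [[0.4744, 0.3008], [0.4974, 0.2995], [0.4859, 0.3001]]
210 241.5 266.5 [[0.4741, 0.2821], [0.4966, 0.2809], [0.4853, 0.2815]]
225 240.5 266.5 [[0.4723, 0.2679], [0.496, 0.2666], [0.4841, 0.2672]]
245 241.5 265.5 [[0.4719, 0.2481], [0.4942, 0.2469], [0.483, 0.2475]]
[[0.48945103 0.37381751]]
```

Call:
play_rows([
  [[0.002,0.004,-0.09,0,0,0.006,-1],[0.002,0.004,-0.18,0,0,0.006,-1],[0.002,0.004,-0.24,0,0,0.006,-1],[0.002,0.004,-0.263,0,0,0.006,-1],[0.002,0.004,-0.263,0,0,0.006,-1],[0.002,0.004,-0.263,0,0,0.006,1],[0.002,0.004,-0.263,0,0,0.006,1],[0.002,0.004,-0.263,0,0,0.006,1]],
])

```text
t: 2.15
tool_pos: [0.485, 0.3006, 0.1203]
orientation: [3.14, -0.001, 1.53]
ft_force: [-0.2, -0.4, 0.6]
gripper_width: 0.0644
finger_force: 0.0
```

Call:
play_rows([
  [[0,0,0,0,0,0,1],[0,0,0,0,0,0,1],[0,0,0,0,0,0,1],[0,0,0,0,0,0,1],[0,0,0.04,0,0,0,1],[0,0,0.08,0,0,0,1],[0,0,0.13,0,0,0,1],[0,0,0.18,0,0,0,1]],
])

```text
t: 3.15
tool_pos: [0.4843, 0.3001, 0.2096]
orientation: [-3.14, 0.001, 1.53]
ft_force: [0.5, -0.4, -2.4]
gripper_width: 0.0239
finger_force: 30.0
```

Call:
play_rows([
  [[0,-0.05,0.01,0,0,0.08,1],[0,-0.12,0.01,0,0,0.17,1],[0.002,-0.19,0.01,0,0,0.27,1],[0.003,-0.27,0.01,0,0,0.37,1],[0.004,-0.35,0.01,0,0,0.47,1],[0.005,-0.42,0.01,0,0,0.57,1],[0.006,-0.49,0.01,0,0,0.67,1],[0.007,-0.55,0.01,0,0,0.77,1]],
])

```text
t: 4.15
tool_pos: [0.4877, 0.0241, 0.2141]
orientation: [-3.141, -0.001, 2.744]
ft_force: [0.5, 0.9, -2.5]
gripper_width: 0.0242
finger_force: 30.0
```

Call:
play_rows([
  [[0,-0.03,0,0,0,0.07,1],[0,-0.06,0,0,0,0.13,1],[0,-0.08,0,0,0,0.18,1],[0,-0.096,0,0,0,0.22,1],[0,-0.096,0,0,0,0.233,1],[0,-0.096,0,0,0,0.233,1],[0,-0.096,0,0,0,0.233,1],[0,-0.096,0,0,0,0.233,1]],
])

```text
t: 5.15
tool_pos: [0.4882, -0.0224, 0.2145]
orientation: [3.141, -0.0, 3.105]
ft_force: [0.8, 0.0, -1.2]
gripper_width: 0.0238
finger_force: 30.0
```

Run:
```python
from h import *
s=env.get_state();print(s["t"],s["tool_pos"],s["orientation"],s["gripper_width"])
ims=[]
import pickle;ms={}
for n in("scene","wrist"):
    ms[n]=viewer.camera_model(n);ims.append(viewer.get_image(n))
    cv2.imwrite(f"pics/{n}2.png",cv2.cvtColor(ims[-1],cv2.COLOR_RGB2BGR))
pickle.dump(ms,open("m2.pkl","wb"))
a=cv2.resize(ims[0][60:240,100:310],None,fx=2.4,fy=2.4,interpolation=cv2.INTER_CUBIC)
b=ims[1]
o=np.zeros((432,800,3),np.uint8);o[:,:504]=a;o[:,504:]=cv2.resize(b[:,100:400],(296,432))
cv2.imwrite("pics/c2.png",cv2.cvtColor(o,cv2.COLOR_RGB2BGR))
```

```text
5.15 [ 0.48819312 -0.02236148  0.21446039] [ 3.14138850e+00 -4.88365010e-05  3.10533745e+00] 0.023813150521175986
```

View pics/c2.png

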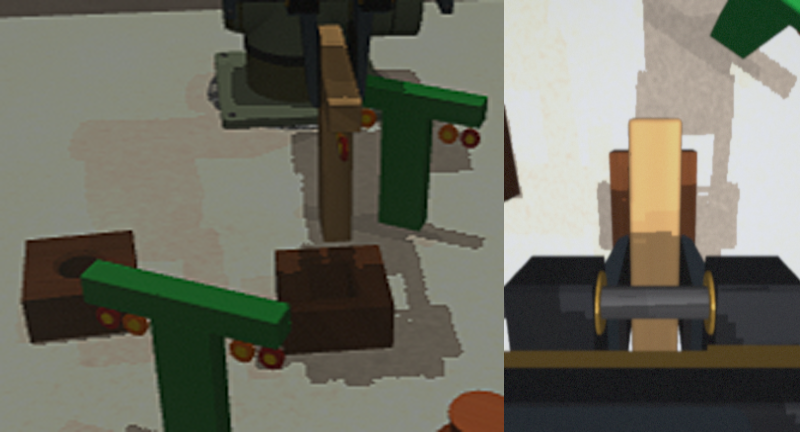

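The left half shows the post hanging upright over the slot base. In the wrist view the bar's centre lies near the base's centre line (about 655 against 653 in the crop). I'll check both numerically.

Run:
```python
from h import *
import pickle;ms=pickle.load(open("m2.pkl","rb"));w=ms["wrist"];sc=ms["scene"]
im=cv2.imread("pics/wrist2.png").astype(int)
for v in (140,145,150,155,165,175,185,195):
    r=im[v,190:320]; k=(r[:,2]-r[:,0]>25); c=np.where(k)[0]+190
    p=np.where((r[:,1]>105)&(r[:,2]-r[:,0]>40))[0]+190
    a,b=c.min()-.5,c.max()+.5; d,e=p.min()-.5,p.max()+.5
    print(v,a,b,unproj(w,[[a,v],[b,v]],.045).round(4).tolist(),"bar",d,e,unproj(w,[[d,v],[e,v]],.0945+.15).round(4).tolist())
# far bar end
print("barend",unproj(w,[256,105.5],.2445))
# scene: predicted foot corners and base top corners
c,s=np.cos(3.10),np.sin(3.10)
def box(cx,cy,z,l,wd): return [[cx+a*l*c-b*wd*s,cy+a*l*s+b*wd*c,z] for a,b in((1,1),(1,-1),(-1,-1),(-1,1))]
S=lambda P:((proj(sc,P)-[100,60])*2.4).round(0).tolist()
print("foot",S(box(.4882,-.0224,.0945,.023,.012)))
print("base",S(box(.4882,-.0245,.045,.048,.048)))
print("slot",S(box(.4882,-.0245,.045,.032,.021)))
```

```text
140 205.5 295.5 [[0.4458, -0.071], [0.4492, 0.025]] bar 226.5 279.5 [[0.4291, -0.0318], [0.4299, -0.0085]]
145 205.5 295.5 [[0.4511, -0.0714], [0.4545, 0.025]] bar 206.5 279.5 [[0.431, -0.0407], [0.4321, -0.0085]]
150 206.5 295.5 [[0.4565, -0.0707], [0.4599, 0.025]] bar 206.5 278.5 [[0.4332, -0.0409], [0.4343, -0.009]]
155 206.5 319.5 [[0.4619, -0.0711], [0.4662, 0.051]] bar 226.5 278.5 [[0.4357, -0.0321], [0.4365, -0.009]]
165 206.5 317.5 [[0.4728, -0.0719], [0.477, 0.049]] bar 226.5 278.5 [[0.4402, -0.0324], [0.441, -0.009]]
175 207.5 294.5 [[0.4839, -0.0716], [0.4873, 0.0239]] bar 227.5 278.5 [[0.4448, -0.0322], [0.4456, -0.0091]]
185 207.5 312.5 [[0.4952, -0.0724], [0.4992, 0.0439]] bar 227.5 278.5 [[0.4494, -0.0324], [0.4502, -0.0092]]
195 208.5 306.5 [[0.5067, -0.0721], [0.5105, 0.0373]] bar 227.5 277.5 [[0.4541, -0.0327], [0.4549, -0.0097]]
barend [[ 0.41493711 -0.01831837]]
foot [[318.0, 212.0], [346.0, 211.0], [352.0, 239.0], [323.0, 241.0]]
base [[274.0, 246.0], [379.0, 241.0], [394.0, 303.0], [280.0, 309.0]]
slot [[305.0, 255.0], [352.0, 252.0], [360.0, 293.0], [311.0, 296.0]]
```

Call:
play_rows([
  [[-0.002,-0.003,0,0,0,0,1],[-0.002,-0.003,-0.03,0,0,0,1],[-0.002,-0.003,-0.06,0,0,0,1],[-0.002,-0.003,-0.09,0,0,0,1],[-0.002,-0.003,-0.115,0,0,0,1],[-0.002,-0.003,-0.135,0,0,0,1],[-0.002,-0.003,-0.155,0,0,0,1],[-0.002,-0.003,-0.155,0,0,0,1]],
])

```text
t: 6.25
tool_pos: [0.4867, -0.0241, 0.1362]
orientation: [3.141, -0.002, 3.105]
ft_force: [0.0, 0.7, -1.7]
gripper_width: 0.0238
finger_force: 30.0
```

Call:
play_rows([
  [[0,0,-0.008,0,0,0,1],[0,0,-0.016,0,0,0,1],[0,0,-0.022,0,0,0,1],[0,0,-0.027,0,0,0,1],[0,0,-0.031,0,0,0,1],[0,0,-0.033,0,0,0,1],[0,0,-0.034,0,0,0,1],[0,0,-0.034,0,0,0,1]],
])

```text
t: 7.25
tool_pos: [0.4872, -0.0241, 0.12]
orientation: [3.141, 0.0, 3.105]
ft_force: [0.5, -0.5, -1.5]
gripper_width: 0.0239
finger_force: 30.0
```

Not yet in contact: the force still shows the stand's weight. I'll feel further down.

Call:
play_rows([
  [[0,0,-0.001,0,0,0,1],[0,0,-0.002,0,0,0,1],[0,0,-0.002,0,0,0,1],[0,0,-0.003,0,0,0,1],[0,0,-0.003,0,0,0,1],[0,0,-0.004,0,0,0,1],[0,0,-0.004,0,0,0,1],[0,0,-0.004,0,0,0,1]],
])

```text
t: 8.25
tool_pos: [0.4874, -0.0241, 0.1194]
orientation: [3.141, 0.001, 3.105]
ft_force: [-3.4, 0.7, 9.9]
gripper_width: 0.0239
finger_force: 30.0
```

Touching with about 10 N, so the foot is on the counter. I'll ease off a little, open, then rise.

Call:
play_rows([
  [[0,0,0.001,0,0,0,1],[0,0,0.001,0,0,0,1],[0,0,0.001,0,0,0,-1],[0,0,0.001,0,0,0,-1],[0,0,0.001,0,0,0,-1],[0,0,0.001,0,0,0,-1],[0,0,0.001,0,0,0,-1],[0,0,0.001,0,0,0,-1]],
])

```text
t: 9.25
tool_pos: [0.4872, -0.0242, 0.1185]
orientation: [3.142, -0.0, 3.105]
ft_force: [0.2, -0.5, 0.3]
gripper_width: 0.0814
finger_force: 0.0
```

Call:
play_rows([
  [[0,0,0.03,0,0,0,-1],[0,0,0.07,0,0,0,-1],[0,0,0.12,0,0,0,-1],[0,0,0.17,0,0,0,-1],[0,0,0.22,0,0,0,-1],[0,0,0.26,0,0,0,-1],[0,0,0.26,0,0,0,-1],[0,0,0.26,0,0,0,-1]],
])

```text
t: 10.25
tool_pos: [0.4867, -0.0241, 0.2481]
orientation: [3.141, -0.001, 3.105]
ft_force: [0.5, -0.3, -1.5]
gripper_width: 0.0914
finger_force: 0.0
```

Run:
```python
from h import *
s=env.get_state();print(s["t"],s["tool_pos"],s["gripper_width"])
im=viewer.get_image("scene")
cv2.imwrite("pics/s3.png",cv2.cvtColor(im,cv2.COLOR_RGB2BGR))
```

```text
10.25 [ 0.48673669 -0.02410181  0.24813068] 0.09135455363523748
```

View pics/s3.png

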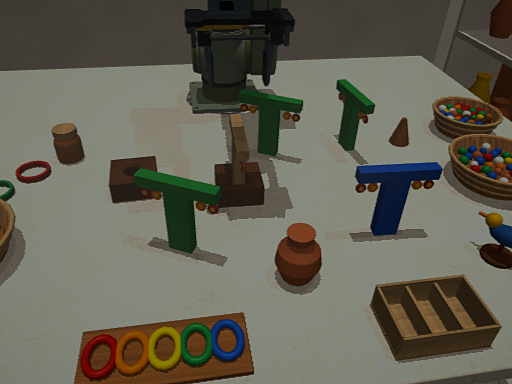

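The scene shows the T standing upright in the slot base, with its bar around (238,145) and the base at (239,185). The gripper is clear and the vase at (298,255) hasn't moved.

```bash
python3 -c "
from bench import env
print(env.close_job())"
```

```text
the job is handed in; nothing more can be done
None
```

The earring stand is upright in the slotted base with its foot on the counter, released, with the vase undisturbed; I handed the job in at about 10 s (no verdict came back).

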